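# Fetch the lens cap from behind the row in the desk tray and cap the lens

## Task

The camera lens needs its cap, which lies in the wooden tray behind the film can, the glue stick and the squat jar. First stand all three upright on the large grey notebook to clear the way, without shifting the cap; then lay the cap flat and centred on top of the lens, leaving the lens standing where it is; only after that put the three back upright in the tray, each exactly where it stood before.

Things in the scene. Friction and masses are not known exactly. Their poses are not given: they have to be found in the camera images.
- tray: Low open wooden tray, 174 (x) x 190 (y) x 15 mm, fixed to the desk; walls 5 mm thick, inner floor 5 mm above the desk. Origin: centre of its underside, on the desk; z up, -x is its front side (towards the robot, turned by up to 0.2 rad). The three standing things are in a row along its y, 33 mm in front of its centre; the lens cap lies on its floor behind them.
- notebook: Large closed grey notebook lying flat, 181 (x) x 255 (y) x 14 mm, fixed; its long side points roughly away from the robot. Origin: centre of its underside, on the desk; y along its long side, z up.
- lens_top (a point): Centre of the flat top end of the black camera lens, which stands upright and loose on the desk, 94 mm tall, 68 mm wide, 340 g; z up. A thing set on this end rests at this height (the end is closed, nothing drops in). A computer mouse (35 mm high) in front of its foot and a black pen beside it belong there and play no part.
- film_can_mid (a point): Black film can with grey lid, upright in the tray, 31 mm wide (lid 34 mm), 52 mm tall, about 30 g; this point is its centre, 26 mm above its underside; z along its axis.
- glue_stick_mid (a point): White glue stick, the tallest and thinnest of the three, upright in the tray, 29 mm wide (26 mm between 15 and 51 mm above its underside), 78 mm tall, 40 g; this point is its centre, 39 mm above its underside; z along its axis.
- clip_jar_mid (a point): Squat grey jar with a metal cap, upright in the tray, closed, 46 mm wide, 42 mm tall, 80 g; this point is its centre, 21 mm above its underside; z along its axis.
- lens_cap_mid (a point): Round black lens cap lying flat in the tray behind the standing things, 56 mm wide, 10 mm thick, 25 g; this point is its centre, 5 mm above its underside; z along its axis. Its edge is vertical and can be pinched by the very fingertips. At the start at least 28 mm of bare tray floor lies behind it.

How it is judged:
On the way, in this order (a step that is already met when the one before it is completed fails the run):
1. film can, glue stick and jar all stand upright on the grey notebook, the cap still where it lay (within 20 mm) (x of film_can_mid in the frame of notebook between -0.09 and 0.09 m and y of film_can_mid in the frame of notebook between -0.127 and 0.127 m and height (world z) of film_can_mid between 0.035 and 0.046 m and angle between each of film_can_mid, glue_stick_mid, clip_jar_mid's own z axis and vertical below 0.2 rad and x of glue_stick_mid in the frame of notebook between -0.09 and 0.09 m and y of glue_stick_mid in the frame of notebook between -0.127 and 0.127 m and height (world z) of glue_stick_mid between 0.048 and 0.059 m and x of clip_jar_mid in the frame of notebook between -0.09 and 0.09 m and y of clip_jar_mid in the frame of notebook between -0.127 and 0.127 m and height (world z) of clip_jar_mid between 0.03 and 0.041 m and distance of lens_cap_mid from where it was at the start of the episode below 0.02 m), for 0.2 s.
2. the cap lies flat on the lens, centred within 12 mm, while the three still stand on the notebook (horizontal distance between lens_cap_mid and lens_top below 0.012 m and z of lens_cap_mid in the frame of lens_top between 0.001 and 0.009 m and angle between lens_cap_mid's own z axis and vertical below 0.12 rad and x of film_can_mid in the frame of notebook between -0.09 and 0.09 m and y of film_can_mid in the frame of notebook between -0.127 and 0.127 m and height (world z) of film_can_mid between 0.035 and 0.046 m and angle between each of film_can_mid, glue_stick_mid, clip_jar_mid's own z axis and vertical below 0.2 rad and x of glue_stick_mid in the frame of notebook between -0.09 and 0.09 m and y of glue_stick_mid in the frame of notebook between -0.127 and 0.127 m and height (world z) of glue_stick_mid between 0.048 and 0.059 m and x of clip_jar_mid in the frame of notebook between -0.09 and 0.09 m and y of clip_jar_mid in the frame of notebook between -0.127 and 0.127 m and height (world z) of clip_jar_mid between 0.03 and 0.041 m), for 0.2 s.
At the end, for the whole second after the job is handed in: The cap lies flat on top of the lens, centred within 12 mm; the lens is upright and within 20 mm of where it stood; film can, glue stick and jar each stand upright in the tray within 15 mm of where they stood at the start; all released, and staying so (horizontal distance between lens_cap_mid and lens_top below 0.012 m and z of lens_cap_mid in the frame of lens_top between 0.001 and 0.009 m and angle between lens_cap_mid's own z axis and vertical below 0.12 rad and distance of lens_top from where it was at the start of the episode below 0.02 m and angle between lens_top's own z axis and vertical below 0.1 rad and distance of each of film_can_mid, glue_stick_mid, clip_jar_mid from where it was at the start of the episode below 0.015 m and angle between each of film_can_mid, glue_stick_mid, clip_jar_mid's own z axis and vertical below 0.15 rad); the robot touches nothing.
It also fails if it takes over 141 s, if anything falls off the work surface, if the arm or the gripper's body presses on something with over 40 N, if the wrist force passes 120 N, or if a joint passes its speed limit or range.

## Robot

A 7-joint arm with a two-finger parallel gripper is mounted at the origin on a cart in front of the work surface, level with it; the furniture and walls round the work are solid. World frame = base frame: x ahead of the robot, y to its left, z up, the work surface at z = 0. Lengths are in m, angles in rad, forces in N, time in s.
With the tool pointing down it reaches from about 0.425 to 0.875 m from the base axis. Payload 8.4 kg.
Tool frame: the origin (TCP) lies at the very end of the fingers, on their centre line; the grasp point (between the pads) lies 19 mm behind it; z points along the fingers, y is the line along which they close (so a half turn about z gives the same grasp; the last joint's range is limited). The gripper opens to 87 mm and grips with 3 to 60 N. Pads are 19 mm wide; open, the fingers measure 117 mm over their backs; the gripper's body (75 mm by 190 mm) begins 51 mm behind the grasp point.
Start: joints at [-1.371, 0.333, 0.04, 1.465, -0.013, 1.343, -0.059], TCP at [0.191, 0.621, 0.223] pointing down, gripper open.
Joint ranges: [-2.58, 2.58], [-0.38, 2.09], [-1.3, 1.39], [0.25, 2.4], [-1.5, 4.64], [0.08, 2.09], [-2.65, 2.65]. Speed limits (rad/s): [2.22, 2.22, 2.79, 2.79, 3.14, 3.14, 3.14].

## Interface

Orientations are given as a 3x3 rotation matrix whose columns are the frame's x, y, z axes.
In Python, from plant import monitor, cams, ticket gives the robot as it stands.
- The arm moves only by the tool jog_arm, never from a script. Its argument "series" is text: rows parted by semicolons, each of 7 numbers parted by spaces: the turn, a rotation vector about the tool's x, y, z scaled (see below), then the shift along the tool's x, y, z scaled (see below), then the opening, from -1 (shut) to 1 (fully open). A call has 1 to 10 rows; each row is the pose to reach, as a shift and turn from the pose commanded when the call began, along the tool's axes at that moment; what a row does not reach only later rows make up. The controller multiplies each number of a shift by 0.6 m and each number of a turn by 1.5 rad. A row lasts 1/8 s, in which the tool goes at most 62.5 mm and 10.7 degrees, less where a joint would pass 70% of its speed; a pose out of reach is approached as far as the arm can. A call with a number of a shift or a turn outside -1 to 1 is refused whole. A call with a gripper value outside its range is refused whole. The fingers move at their own pace and stop on an object; "force" is the grip in N (left out, the last holds). Time passes only in rows, so rows that repeat a pose let the fingers close. It gives the time, the measured TCP pose, the force, the opening and the grip force at its end, in the units of the state.
- monitor.state(): the state, without advancing time (a new reading comes with each control period).
- cams.capture(name): name is "scene" or "top" or "wrist"; returns a dict with "color" (480x640x3 uint8, red, green, blue), "range_z" (480x640 float32, m along the optical axis (not along the pixel's ray), 0 where there is no reading), "camera_matrix" (3x3 intrinsics, pixels), "cam_to_world" (4x4, takes a point from camera to world coordinates). Camera axes: x right, y down, z forward; pixel columns grow to the right and rows downward; lengths in m; the calibration is good to about 2 mm. A picture is of the moment at which its call begins.
- ticket.hand_in(): hands the job in; it is judged then, once.
The state is a dict: "time": time; "joint_positions": joint angles; "dq": joint speeds; "effort": joint torques, N m; "ee_pos": TCP position; "tcp_rot": TCP orientation; "ft_force": force on the tool from outside, world axes, zero at the start; "ft_torque": the same for the moment, N m; "gripper_width": finger opening in m; "grasp_force": force on a finger pad.
Only numpy, scipy, OpenCV 4.12 (cv2) and the standard library are available. Lean on these libraries where they do the work, as an engineer would, in place of code of your own. Each camera call takes 0.05 s, during which the arm holds its last target. There are 200 camera calls.

## Working session

There is one attempt and no reset: what is moved stays moved. The work goes in short steps, Python scripts to look and compute and a tool call to move; the robot and the scene stay as the last step left them, time stands still between calls to the robot, and variables do not carry over. Pictures are saved under pics/ and viewed, at most 14 in all, crops included, and the job is handed in when it is done.

Besides the shell and the picture viewer there is one more tool, called as name(argument=value, ...), one argument or row to a line, values as JSON. jog_arm: Moves the arm, as the interface text tells. Shifts and turns lie within -1 to 1; 1 stands for 0.6 m of shift or 1.5 rad of turn. Its arguments: {"type":"object","properties":{"series":{"type":"string"},"force":{"type":"number"}},"required":["series"]}

```bash
mkdir -p pics; ls; cat > h.py <<'E'
import numpy as np, cv2
from plant import monitor, cams, ticket
def cap(n):
    d=cams.capture(n); np.savez('last_%s.npz'%n,**d); return d
def ray(d,u,v):
    K=np.array(d['camera_matrix']);T=np.array(d['cam_to_world'])
    r=T[:3,:3]@np.linalg.inv(K)@np.array([u,v,1.]); return T[:3,3],r
def onz(d,u,v,z):
    o,r=ray(d,u,v); return o+r*(z-o[2])/r[2]
def cloud(d):
    K=np.array(d['camera_matrix']);T=np.array(d['cam_to_world']);z=d['range_z']
    v,u=np.mgrid[0:480,0:640]
    p=np.stack([(u-K[0,2])/K[0,0]*z,(v-K[1,2])/K[1,1]*z,z],-1)
    return p@T[:3,:3].T+T[:3,3]
def save(img,n): cv2.imwrite('pics/%s.png'%n,cv2.cvtColor(img,cv2.COLOR_RGB2BGR))
E
python3 - <<'E'
from h import *
np.set_printoptions(precision=4,suppress=True)
for n in['top','scene','wrist']:
    d=cap(n);save(d['color'],n+'0');print(n,d['camera_matrix'],d['cam_to_world'])
s=monitor.state();print(s)
E
```

```text
pics
top [[603.8165   0.     321.6623]
 [  0.     603.8165 242.6747]
 [  0.       0.       1.    ]] [[ 0.0251 -0.9855  0.1676  0.3005]
 [-0.9997 -0.0257 -0.0014  0.1552]
 [ 0.0057 -0.1675 -0.9859  1.2648]
 [ 0.      0.      0.      1.    ]]
scene [[509.5305   0.     320.3079]
 [  0.     509.5305 235.9799]
 [  0.       0.       1.    ]] [[ 0.8528 -0.3779  0.3604  0.1492]
 [-0.5221 -0.6036  0.6026 -0.4253]
 [-0.0102 -0.7021 -0.712   0.7677]
 [ 0.      0.      0.      1.    ]]
wrist [[431.6482   0.     324.5177]
 [  0.     431.6482 240.0612]
 [  0.       0.       1.    ]] [[ 0.294   0.9275  0.2309  0.1286]
 [ 0.9558 -0.2852 -0.0713  0.6406]
 [-0.0003  0.2417 -0.9703  0.383 ]
 [ 0.      0.      0.      1.    ]]
{'time': 0.15, 'joint_positions': array([-1.3712,  0.3338,  0.0398,  1.4661, -0.0134,  1.3433, -0.0585]), 'dq': array([ 0.0007, -0.0014, -0.0007, -0.0042, -0.0007,  0.0014,  0.0009]), 'effort': array([  0.003 , -65.6844,   1.3373, -40.4104,  -0.0596,   0.0418,
         0.0001]), 'ee_pos': array([0.1912, 0.6208, 0.2219]), 'tcp_rot': array([[-0.9557,  0.2943, -0.0003],
       [ 0.2943,  0.9557, -0.0012],
       [-0.0001, -0.0013, -1.    ]]), 'ft_force': array([-0.9213, -0.3086,  0.4147]), 'ft_torque': array([0.015 , 0.0073, 0.0429]), 'grasp_force': 0.0, 'gripper_width': 0.086996096668675}
```

View pics/top0.png

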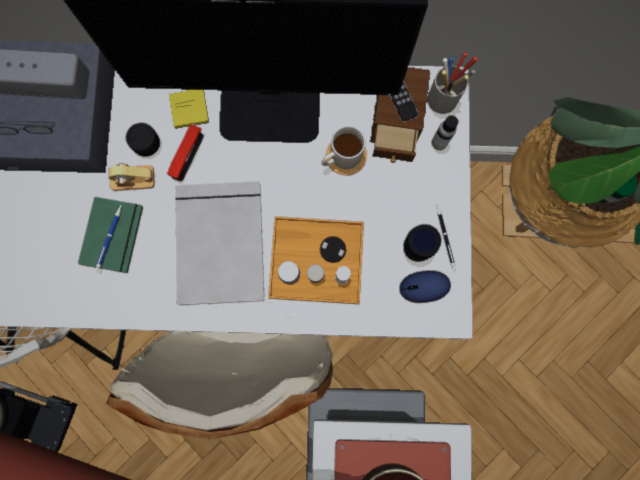

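View pics/scene0.png

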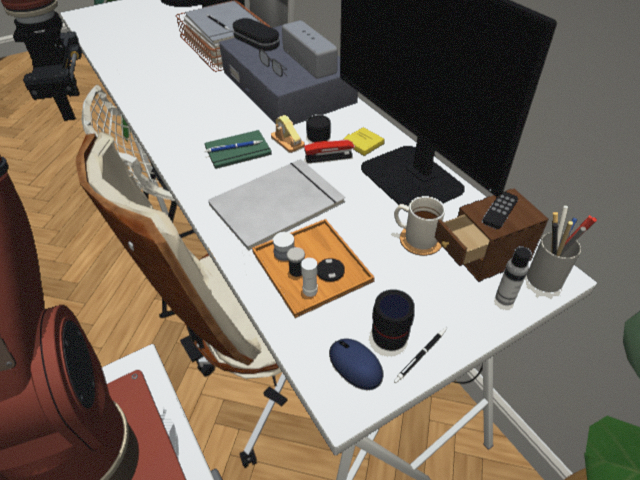

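Top view: tray centre about (317,260), with jar (289,271), can (316,273) and glue (343,275) along its front, and the cap at (333,249). The lens is at (422,243), the notebook at (220,243) and the mouse at (425,287). The scene view agrees.

```bash
python3 - <<'E'
from h import *
np.set_printoptions(precision=4,suppress=True)
d=dict(np.load('last_top.npz'));s=dict(np.load('last_scene.npz'))
# tray & notebook
hsv=cv2.cvtColor(d['color'],cv2.COLOR_RGB2HSV)
m=((hsv[...,0]>8)&(hsv[...,0]<25)&(hsv[...,1]>120)).astype(np.uint8);m[:, :260]=0;m[:,375:]=0;m[:205]=0;m[315:]=0
m=cv2.morphologyEx(m,cv2.MORPH_OPEN,np.ones((3,3)))
c=max(cv2.findContours(m,0,2)[0],key=cv2.contourArea)
def rect(c,z):
    p=np.array([onz(d,u,v,z)[:2] for u,v in c[:,0].astype(float)],np.float32)
    return cv2.minAreaRect(p),cv2.boxPoints(cv2.minAreaRect(p))
print('tray',*rect(c,.015))
g=cv2.cvtColor(d['color'],cv2.COLOR_RGB2GRAY)
m=((g<205)&(g>110)&(hsv[...,1]<40)).astype(np.uint8);m[:,:165]=0;m[:,270:]=0;m[:170]=0;m[312:]=0
m=cv2.morphologyEx(m,cv2.MORPH_OPEN,np.ones((3,3)))
c=max(cv2.findContours(m,0,2)[0],key=cv2.contourArea)
print('nb',*rect(c,.014))
# depth clouds: tops
for n,e in(('top',d),('scene',s)):
    P=cloud(e);ok=e['range_z']>0
    def box(nm,x0,x1,y0,y1,z0,z1):
        q=P[ok&(P[...,0]>x0)&(P[...,0]<x1)&(P[...,1]>y0)&(P[...,1]<y1)&(P[...,2]>z0)&(P[...,2]<z1)]
        return q
    for nm,(u,v,h) in dict(jar=(289,271,.047),can=(316,273,.057),glue=(343,274,.083),cap=(333,250,.015),lens=(422,241,.094)).items():
        c0=onz(d,u,v,h)
        q=box(nm,c0[0]-.04,c0[0]+.04,c0[1]-.04,c0[1]+.04,h-.008,h+.01)
        q=q[np.hypot(*(q[:,:2]-c0[:2]).T)<(.037 if nm in('cap','lens') else .027)]
        print(n,nm,c0,len(q),(np.median(q[:,2]),(q[:,:2].min(0)+q[:,:2].max(0))/2,np.ptp(q[:,:2],axis=0)) if len(q) else '')
E
```

```text
tray ((0.4771346151828766, 0.1640729010105133), (0.18655630946159363, 0.17159582674503326), 87.85669708251953) [[0.3879 0.0741]
 [0.5594 0.0677]
 [0.5664 0.2541]
 [0.3949 0.2605]]
nb ((0.5145313143730164, 0.3753589391708374), (0.30312493443489075, 0.22236746549606323), 2.275926113128662) [[0.3587 0.4804]
 [0.3675 0.2582]
 [0.6704 0.2703]
 [0.6616 0.4925]]
top jar [0.4475 0.2182 0.047 ] 329 (np.float64(0.045821227027123435), array([0.4478, 0.2204]), array([0.0413, 0.0407]))
top can [0.4436 0.1632 0.057 ] 228 (np.float64(0.056136810291896544), array([0.4459, 0.1653]), array([0.0331, 0.0325]))
top glue [0.4399 0.1099 0.083 ] 165 (np.float64(0.08163599581334657), array([0.4423, 0.11  ]), array([0.0282, 0.0275]))
top cap [0.498  0.1292 0.015 ] 595 (np.float64(0.012766377222590997), array([0.4958, 0.129 ]), array([0.0652, 0.0717]))
top lens [ 0.508 -0.044  0.094] 689 (np.float64(0.08917415319285027), array([ 0.511 , -0.0485]), array([0.0644, 0.0638]))
scene jar [0.4475 0.2182 0.047 ] 295 (np.float64(0.04652361875472033), array([0.4481, 0.2179]), array([0.0409, 0.0434]))
scene can [0.4436 0.1632 0.057 ] 221 (np.float64(0.05664227652553955), array([0.4452, 0.1631]), array([0.0335, 0.0357]))
scene glue [0.4399 0.1099 0.083 ] 187 (np.float64(0.08263763564052651), array([0.4429, 0.1068]), array([0.0276, 0.0284]))
scene cap [0.498  0.1292 0.015 ] 546 (np.float64(0.014068665608163222), array([0.4981, 0.1299]), array([0.0633, 0.0679]))
scene lens [ 0.508 -0.044  0.094] 972 (np.float64(0.08948653617892444), array([ 0.5116, -0.0494]), array([0.0654, 0.0629]))
```

```bash
cat >> h.py <<'E'
from scipy.spatial.transform import Rotation as Ro
def goal(x,y,z,a):
    """print scaled turn+shift from now to TCP (x,y,z), tool down, tool y at world angle a"""
    s=monitor.state();R=s['tcp_rot']
    yv=np.array([np.cos(a),np.sin(a),0]);zv=np.array([0,0,-1.]);G=np.column_stack([np.cross(yv,zv),yv,zv])
    r=Ro.from_matrix(R.T@G).as_rotvec()/1.5; t=R.T@(np.array([x,y,z])-s['ee_pos'])/.6
    print(np.round(np.r_[r,t],4), 'at',np.round(s['ee_pos'],4))
E
python3 - <<'E'
from h import *
goal(.4455,.164,.20,-.037)
d=dict(np.load('last_top.npz'))
for u,v in((175,183),(262,183),(178,304),(264,299)):print(onz(d,u,v,.014))
P=cloud(d)
q=P[(P[...,2]>.009)&(P[...,2]<.02)&(P[...,0]>.36)&(P[...,0]<.66)&(P[...,1]>.258)&(P[...,1]<.48)]
print(q.min(0),q.max(0),np.percentile(q,[2,98],axis=0),cv2.minAreaRect(q[:,:2].astype(np.float32)))
E
```

```text
[-7.000e-04  6.000e-04  8.727e-01 -6.291e-01 -6.029e-01  3.730e-02] at [0.1912 0.6208 0.2219]
[0.63406882 0.46948518 0.014     ]
[0.63901998 0.28398948 0.014     ]
[0.37709133 0.44638224 0.014     ]
[0.39191315 0.26955315 0.014     ]
[0.37694058 0.25814821 0.00900157] [0.65766172 0.46920069 0.0199727 ] [[0.38808985 0.28074789 0.00934331]
 [0.63254967 0.45762771 0.01811188]] ((0.5237520933151245, 0.36183637380599976), (0.2809784412384033, 0.20019257068634033), 4.26853609085083)
```

jog_arm(
  series="0 0 0.125 -0.09 -0.086 0.005 1;0 0 0.25 -0.18 -0.172 0.01 1;0 0 0.375 -0.27 -0.258 0.016 1;0 0 0.5 -0.36 -0.344 0.02 1;0 0 0.62 -0.45 -0.43 0.026 1;0 0 0.75 -0.54 -0.516 0.03 1;0 0 0.873 -0.629 -0.603 0.037 1;0 0 0.873 -0.629 -0.603 0.037 1;0 0 0.873 -0.629 -0.603 0.037 1;0 0 0.873 -0.629 -0.603 0.037 1",
)

```text
time: 1.4
ee_pos: [0.4461, 0.1624, 0.2003]
tcp_rot: [[0.041, 0.999, -0.0], [0.999, -0.041, -0.0], [-0.0, -0.0, -1.0]]
ft_force: [-0.6, 1.0, 0.4]
gripper_width: 0.0868
grasp_force: 0.0
```

```bash
python3 - <<'E'
from h import *
d=cap('wrist');save(d['color'],'w1');print(d['cam_to_world'])
E
```

```text
[[ 9.99158745e-01 -3.98069554e-02 -9.85943478e-03  4.48842535e-01]
 [-4.10097789e-02 -9.69773222e-01 -2.40537097e-01  2.28301849e-01]
 [ 1.36336738e-05  2.40739078e-01 -9.70589870e-01  3.61533823e-01]
 [ 0.00000000e+00  0.00000000e+00  0.00000000e+00  1.00000000e+00]]
```

View pics/w1.png

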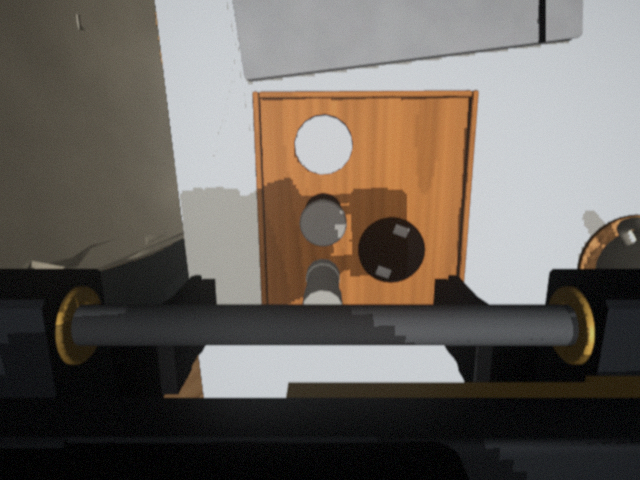

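Wrist view: jar top at (323,144), can lid near (323,220), cap at (391,250). The glue stick at (322,285) is partly behind the gripper bar.

```bash
python3 - <<'E'
from h import *
np.set_printoptions(precision=4,suppress=True)
d=dict(np.load('last_wrist.npz'))
for n,u,v,z in(('jar',323,144,.047),('can',323,221,.057),('cap',391.5,250,.015),('trayBL',254,92,.015),('trayBR',478,92,.015),('nb',247,79,.014),('nb2',581,38,.014)):print(n,onz(d,u,v,z))
P=cloud(d)
for n,c,h,r in(('jar',(.448,.219),.047,.03),('can',(.4455,.164),.057,.025),('cap',(.497,.1295),.015,.036)):
    q=P[(np.hypot(P[...,0]-c[0],P[...,1]-c[1])<r)&(abs(P[...,2]-h)<(.004))]
    print(n,len(q),np.median(q[:,2]),(q.min(0)+q.max(0))/2,np.ptp(q,axis=0))
goal(.4455,.164,.028,-.037)
E
```

```text
jar [0.4475 0.2208 0.047 ]
can [0.4452 0.167  0.057 ]
cap [0.5006 0.1316 0.015 ]
trayBL [0.3964 0.2608 0.015 ]
trayBR [0.567  0.2538 0.015 ]
nb [0.3917 0.2705 0.014 ]
nb2 [0.6421 0.289  0.014 ]
jar 2648 0.046127472305531714 [0.4476 0.2197 0.0461] [0.041  0.0409 0.0055]
can 1728 0.055952184330349736 [0.4451 0.1648 0.0558] [0.0337 0.0343 0.0056]
cap 3353 0.013387737051069326 [0.5007 0.13   0.0135] [0.0555 0.0557 0.005 ]
[-0.0002 -0.0001 -0.0013 -0.0002  0.0002  0.2871] at [0.4454 0.1641 0.2003]
```

jog_arm(
  series="0 0 0 0.0015 0 0.07 0.4;0 0 0 0.0015 0 0.15 0.4;0 0 0 0.0015 0 0.22 0.4;0 0 0 0.0015 0 0.27 0.4;0 0 0 0.0015 0 0.2905 0.4;0 0 0 0.0015 0 0.2905 0.4;0 0 0 0.0015 0 0.2905 -1;0 0 0 0.0015 0 0.2905 -1;0 0 0 0.0015 0 0.2905 -1;0 0 0 0.0015 0 0.2905 -1",
  force=15,
)

```text
time: 2.7
ee_pos: [0.4458, 0.1653, 0.0264]
tcp_rot: [[0.038, 0.999, 0.001], [0.999, -0.038, 0.0], [0.0, 0.0, -1.0]]
ft_force: [-0.4, 0.2, 3.8]
gripper_width: 0.0329
grasp_force: 14.7
```

jog_arm(
  series="0 0 0 0 0 -0.05 -1;0 0 0 0 0 -0.13 -1;0 0 0 0.06 0.007 -0.16 -1;0 0 0 0.13 0.015 -0.16 -1;0 0 0 0.2 0.023 -0.16 -1;0 0 0 0.27 0.031 -0.16 -1;0 0 0 0.3266 0.0377 -0.16 -1;0 0 0 0.3266 0.0377 -0.12 -1;0 0 0 0.3266 0.0377 -0.07 -1;0 0 0 0.3266 0.0377 -0.05 -1",
)

```text
time: 3.95
ee_pos: [0.4746, 0.3594, 0.0543]
tcp_rot: [[0.037, 0.999, -0.002], [0.999, -0.037, -0.002], [-0.002, -0.002, -1.0]]
ft_force: [-0.7, 0.4, 0.0]
gripper_width: 0.0325
grasp_force: 14.9
```

```bash
python3 - <<'E'
from h import *
d=cap('scene');save(cv2.resize(d['color'][160:340,170:410],None,fx=2,fy=2),'s1');s=monitor.state();print(s['ee_pos'],s['gripper_width'],s['grasp_force'])
E
```

```text
[0.47438696 0.35923507 0.05362746] 0.03253710776883382 14.904150248039514
```

View pics/s1.png

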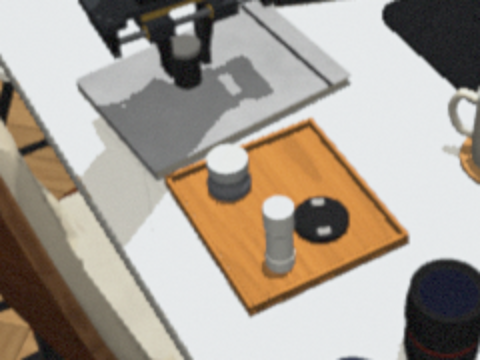

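The scene crop shows the can held upright over the notebook, near (187,65). The jar, glue stick and cap have not moved.

jog_arm(
  series="0 0 0 0 0 0.012 -1;0 0 0 0 0 0.024 -1;0 0 0 0 0 0.029 -1;0 0 0 0 0 0.029 -1;0 0 0 0 0 0.029 -1",
)

```text
time: 4.62
ee_pos: [0.4756, 0.3603, 0.039]
tcp_rot: [[0.037, 0.999, 0.0], [0.999, -0.037, 0.0], [0.0, 0.0, -1.0]]
ft_force: [-0.3, -0.5, -0.9]
gripper_width: 0.0328
grasp_force: 14.9
```

jog_arm(
  series="0 0 0 0 0 0.003 -1;0 0 0 0 0 0.0055 -1;0 0 0 0 0 0.0055 -1;0 0 0 0 0 0.0055 -1",
)

```text
time: 5.12
ee_pos: [0.4756, 0.3603, 0.0355]
tcp_rot: [[0.037, 0.999, 0.0], [0.999, -0.037, 0.0], [0.0, 0.0, -1.0]]
ft_force: [-1.3, -0.1, 3.3]
gripper_width: 0.0327
grasp_force: 14.7
```

jog_arm(
  series="0 0 0 0 0 0 0.4;0 0 0 0 0 0 0.4;0 0 0 0 0 0 0.4;0 0 0 0 0 -0.06 0.4;0 0 0 0 0 -0.15 0.4;0 0 0 -0.1 -0.009 -0.2075 0.4;0 0 0 -0.2 -0.018 -0.2075 0.4;0 0 0 -0.3 -0.028 -0.2075 0.4;0 0 0 -0.4188 -0.0397 -0.2075 0.4;0 0 0 -0.4188 -0.0397 -0.2075 0.4",
)

```text
time: 6.38
ee_pos: [0.4418, 0.1061, 0.16]
tcp_rot: [[0.043, 0.999, -0.0], [0.999, -0.043, 0.001], [0.001, -0.0, -1.0]]
ft_force: [-0.2, 1.4, 0.2]
gripper_width: 0.0607
grasp_force: 0.0
```

```bash
python3 - <<'E'
from h import *
np.set_printoptions(precision=4,suppress=True)
d=cap('top');P=cloud(d)
for n,c,h,r in(('can',(.4756,.3603),.066,.03),('glue',(.4425,.11),.083,.025),('jar',(.4476,.2195),.047,.027)):
    q=P[(np.hypot(P[...,0]-c[0],P[...,1]-c[1])<r)&(abs(P[...,2]-h)<(.005))]
    if len(q):print(n,len(q),np.median(q[:,2]),(q.min(0)+q.max(0))/2,np.ptp(q,axis=0))
goal(.4425,.110,.047,-.04)
E
```

```text
can 216 0.06470133556503854 [0.4754 0.3602 0.0657] [0.0346 0.0347 0.0093]
jar 311 0.046004692033152716 [0.448  0.2204 0.0469] [0.0409 0.0408 0.0097]
[ 0.     -0.0007 -0.0012  0.0048  0.0005  0.1885] at [0.4421 0.107  0.1601]
```

jog_arm(
  series="0 0 0 0 0 0 0.4;0 0 0 0 0 0.06 0.4;0 0 0 0 0 0.12 0.4;0 0 0 0 0 0.17 0.4;0 0 0 0 0 0.1885 0.4;0 0 0 0 0 0.1885 0.4;0 0 0 0 0 0.1885 -1;0 0 0 0 0 0.1885 -1;0 0 0 0 0 0.1885 -1;0 0 0 0 0 0.1885 -1",
  force=15,
)

```text
time: 7.68
ee_pos: [0.4424, 0.11, 0.047]
tcp_rot: [[0.038, 0.999, 0.0], [0.999, -0.038, 0.0], [0.0, 0.0, -1.0]]
ft_force: [-0.9, 0.3, 0.3]
gripper_width: 0.0285
grasp_force: 0.7
```

jog_arm(
  series="0 0 0 0 0 0 -1;0 0 0 0 0 -0.06 -1;0 0 0 0 0 -0.16 -1;0 0 0 0.08 0.009 -0.18 -1;0 0 0 0.16 0.018 -0.18 -1;0 0 0 0.24 0.027 -0.18 -1;0 0 0 0.3266 0.0377 -0.18 -1;0 0 0 0.3266 0.0377 -0.12 -1;0 0 0 0.3266 0.0377 -0.06 -1;0 0 0 0.3266 0.0377 -0.06 -1",
)

```text
time: 8.93
ee_pos: [0.4705, 0.3036, 0.0803]
tcp_rot: [[0.037, 0.999, -0.004], [0.999, -0.038, -0.004], [-0.004, -0.004, -1.0]]
ft_force: [0.0, -0.6, 0.4]
gripper_width: 0.0283
grasp_force: 15.0
```

jog_arm(
  series="0 0 0 0 0 0.015 -1;0 0 0 0 0 0.03 -1;0 0 0 0 0 0.04 -1;0 0 0 0 0 0.0415 -1;0 0 0 0 0 0.0415 -1",
)

```text
time: 9.55
ee_pos: [0.4723, 0.305, 0.058]
tcp_rot: [[0.038, 0.999, 0.0], [0.999, -0.038, 0.0], [0.0, 0.0, -1.0]]
ft_force: [0.9, 0.7, 0.1]
gripper_width: 0.0284
grasp_force: 15.0
```

jog_arm(
  series="0 0 0 0 0 0.002 -1;0 0 0 0 0 0.0035 -1;0 0 0 0 0 0.0035 -1;0 0 0 0 0 0.0035 -1",
)

```text
time: 10.05
ee_pos: [0.4724, 0.3051, 0.056]
tcp_rot: [[0.038, 0.999, 0.0], [0.999, -0.038, 0.0], [0.0, 0.0, -1.0]]
ft_force: [-1.0, -0.5, 4.6]
gripper_width: 0.0278
grasp_force: 15.0
```

jog_arm(
  series="0 0 0 0 0 0 0.4;0 0 0 0 0 0 0.5;0 0 0 0 0 0 0.6;0 0 0 0 0 -0.06 0.6;0 0 0 0 0 -0.14 0.6;0 0 0 -0.04 -0.01 -0.1567 0.6;0 0 0 -0.09 -0.023 -0.1567 0.6;0 0 0 -0.144 -0.0358 -0.1567 0.6;0 0 0 -0.144 -0.0358 -0.1567 0.6;0 0 0 -0.144 -0.0358 -0.1567 0.6",
)

```text
time: 11.3
ee_pos: [0.4476, 0.22, 0.1499]
tcp_rot: [[0.037, 0.999, 0.0], [0.999, -0.037, 0.001], [0.001, 0.0, -1.0]]
ft_force: [0.2, 0.2, -0.4]
gripper_width: 0.0694
grasp_force: 0.0
```

jog_arm(
  series="0 0 0 0 0 0.07 0.6;0 0 0 0 0 0.14 0.6;0 0 0 0 0 0.19 0.6;0 0 0 0 0 0.2133 0.6;0 0 0 0 0 0.2133 0.6;0 0 0 0 0 0.2133 -1;0 0 0 0 0 0.2133 -1;0 0 0 0 0 0.2133 -1;0 0 0 0 0 0.2133 -1",
  force=20,
)

```text
time: 12.42
ee_pos: [0.4478, 0.2196, 0.0222]
tcp_rot: [[0.037, 0.999, 0.001], [0.999, -0.037, 0.001], [0.001, 0.001, -1.0]]
ft_force: [-0.5, 0.2, 2.1]
gripper_width: 0.041
grasp_force: 20.0
```

jog_arm(
  series="0 0 0 0 0 -0.03 -1;0 0 0 0 0 -0.1 -1;0 0 0 0 0 -0.18 -1;0 0 0 0.04 0.005 -0.22 -1;0 0 0 0.1 0.012 -0.22 -1;0 0 0 0.18 0.02 -0.22 -1;0 0 0 0.26 0.03 -0.22 -1;0 0 0 0.3266 0.0377 -0.22 -1;0 0 0 0.3266 0.0377 -0.22 -1;0 0 0 0.3266 0.0377 -0.22 -1",
)

```text
time: 13.68
ee_pos: [0.4775, 0.4135, 0.1534]
tcp_rot: [[0.038, 0.999, -0.0], [0.999, -0.038, -0.001], [-0.001, -0.0, -1.0]]
ft_force: [-0.3, -1.0, -0.3]
gripper_width: 0.0409
grasp_force: 20.0
```

jog_arm(
  series="0 0 0 0 0 0.06 -1;0 0 0 0 0 0.12 -1;0 0 0 0 0 0.17 -1;0 0 0 0 0 0.195 -1;0 0 0 0 0 0.2015 -1;0 0 0 0 0 0.2015 -1;0 0 0 0 0 0.2015 -1",
)

```text
time: 14.55
ee_pos: [0.4781, 0.4149, 0.0341]
tcp_rot: [[0.038, 0.999, 0.001], [0.999, -0.038, 0.001], [0.001, 0.001, -1.0]]
ft_force: [-0.7, 0.3, -0.3]
gripper_width: 0.0412
grasp_force: 20.0
```

jog_arm(
  series="0 0 0 0 0 0.003 -1;0 0 0 0 0 0.005 -1;0 0 0 0 0 0.005 -1;0 0 0 0 0 0.005 -1",
)

```text
time: 15.05
ee_pos: [0.4778, 0.4148, 0.0313]
tcp_rot: [[0.037, 0.999, 0.0], [0.999, -0.037, 0.001], [0.001, 0.0, -1.0]]
ft_force: [-2.9, -2.0, 10.0]
gripper_width: 0.0411
grasp_force: 20.0
```

jog_arm(
  series="0 0 0 0 0 0 0.2;0 0 0 0 0 0 0.5;0 0 0 0 0 0 0.5;0 0 0 0 0 -0.06 0.5;0 0 0 0 0 -0.14 0.5;0 0 0 -0.05 0.01 -0.2145 0.5;0 0 0 -0.15 0.02 -0.2145 0.5;0 0 0 -0.25 0.03 -0.2145 0.5;0 0 0 -0.36 0.043 -0.2145 0.5;0 0 0 -0.4728 0.0545 -0.2145 0.5",
)

```text
time: 16.3
ee_pos: [0.4988, 0.1372, 0.1587]
tcp_rot: [[0.037, 0.999, 0.0], [0.999, -0.037, 0.0], [0.0, 0.0, -1.0]]
ft_force: [0.5, -0.4, -0.3]
gripper_width: 0.0651
grasp_force: 0.0
```

jog_arm(
  series="0 0 0 0 0 0 0.55;0 0 0 0 0 0 0.55;0 0 0 0 0 0 0.55",
)

```text
time: 16.68
ee_pos: [0.4987, 0.1406, 0.1585]
tcp_rot: [[0.035, 0.999, -0.0], [0.999, -0.035, -0.0], [-0.0, -0.0, -1.0]]
ft_force: [0.0, 1.2, -0.0]
gripper_width: 0.0673
grasp_force: 0.0
```

```bash
python3 - <<'E'
from h import *
np.set_printoptions(precision=4,suppress=True)
d=cap('top');P=cloud(d);c0=d['color'];save(cv2.resize(c0[160:320,160:480],None,fx=2,fy=2),'t2')
for n,c,h,r in(('can',(.4756,.3603),.066,.03),('glue',(.4725,.305),.092,.025),('jar',(.478,.415),.056,.027)):
    q=P[(np.hypot(P[...,0]-c[0],P[...,1]-c[1])<r)&(abs(P[...,2]-h)<(.005))]
    if len(q):print(n,len(q),np.median(q[:,2]),(q.min(0)+q.max(0))/2,np.ptp(q,axis=0))
d=cap('wrist');save(d['color'],'w2');P=cloud(d)
q=P[(np.hypot(P[...,0]-.5,P[...,1]-.13)<.036)&(abs(P[...,2]-.0145)<(.004))]
print('cap',len(q),np.median(q[:,2]),(q.min(0)+q.max(0))/2,np.ptp(q,axis=0))
print(monitor.state()['ee_pos'])
E
```

```text
can 220 0.0650726592037939 [0.4758 0.36   0.066 ] [0.0333 0.0343 0.0098]
glue 156 0.09065662281715547 [0.4727 0.3053 0.0916] [0.0266 0.0278 0.0091]
jar 316 0.05485677715916515 [0.4785 0.4154 0.056 ] [0.0413 0.0415 0.0099]
cap 4429 0.013403721801873492 [0.5008 0.1298 0.0136] [0.056  0.0559 0.0059]
[0.4987 0.1404 0.1584]
```

View pics/t2.png

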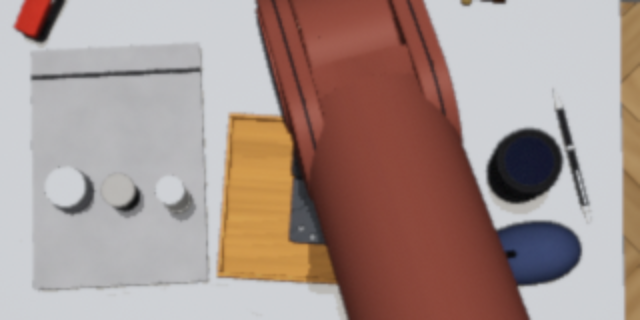

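View pics/w2.png

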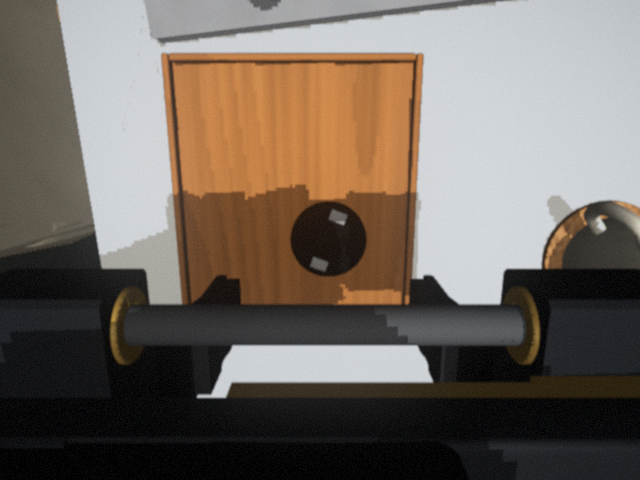

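The top crop shows all three upright on the notebook at (68,190), (120,192) and (172,194). The wrist view shows the bare cap at (328,239), with clear floor around it.

jog_arm(
  series="0 0 0 -0.009 0.002 0.06 0.55;0 0 0 -0.0176 0.0042 0.12 0.55;0 0 0 -0.0176 0.0042 0.17 0.55;0 0 0 -0.0176 0.0042 0.21 0.55;0 0 0 -0.0176 0.0042 0.222 0.55;0 0 0 -0.0176 0.0042 0.222 0.55;0 0 0 -0.0176 0.0042 0.222 0.55",
)

```text
time: 17.65
ee_pos: [0.5017, 0.1289, 0.0264]
tcp_rot: [[0.037, 0.999, 0.001], [0.999, -0.037, 0.001], [0.001, 0.001, -1.0]]
ft_force: [-0.0, 0.4, 0.1]
gripper_width: 0.0672
grasp_force: 0.0
```

```bash
python3 - <<'E'
from h import *
goal(.5008,.1298,.0075,-.037)
E
```

```text
[ 0.0009 -0.0005 -0.0002  0.0015 -0.0017  0.0314] at [0.5017 0.1289 0.0264]
```

jog_arm(
  series="0 0 0 0.0015 -0.0015 0.015 0.55;0 0 0 0.0015 -0.0015 0.028 0.55;0 0 0 0.0015 -0.0015 0.0314 0.55;0 0 0 0.0015 -0.0015 0.0314 0.55;0 0 0 0.0015 -0.0015 0.0314 0.3;0 0 0 0.0015 -0.0015 0.0314 -1;0 0 0 0.0015 -0.0015 0.0314 -1;0 0 0 0.0015 -0.0015 0.0314 -1;0 0 0 0.0015 -0.0015 0.0314 -1",
  force=15,
)

```text
time: 18.77
ee_pos: [0.5003, 0.1295, 0.0067]
tcp_rot: [[0.038, 0.999, 0.0], [0.999, -0.038, 0.0], [0.0, 0.0, -1.0]]
ft_force: [0.5, -0.1, 1.8]
gripper_width: 0.0556
grasp_force: 15.0
```

jog_arm(
  series="0 0 0 0 0 -0.02 -1;0 0 0 0 0 -0.07 -1;0 0 0 0 0 -0.15 -1;0 0 0 0 0 -0.24 -1;0 0 0 -0.03 0.003 -0.3222 -1;0 0 0 -0.11 0.01 -0.3222 -1;0 0 0 -0.2 0.018 -0.3222 -1;0 0 0 -0.29 0.025 -0.3222 -1;0 0 0 -0.365 0.0317 -0.3222 -1;0 0 0 -0.365 0.0317 -0.3222 -1",
)

```text
time: 20.02
ee_pos: [0.5104, -0.0944, 0.2007]
tcp_rot: [[0.044, 0.999, 0.001], [0.999, -0.044, -0.001], [-0.001, 0.001, -1.0]]
ft_force: [-0.5, 0.9, 0.3]
gripper_width: 0.0552
grasp_force: 15.0
```

jog_arm(
  series="0 0 0 0 0 0 -1;0 0 0 0 0 0 -1;0 0 0 0 0 0 -1",
)

```text
time: 20.4
ee_pos: [0.511, -0.0891, 0.1999]
tcp_rot: [[0.036, 0.999, -0.0], [0.999, -0.036, 0.0], [0.0, -0.0, -1.0]]
ft_force: [0.1, -0.6, -1.0]
gripper_width: 0.0554
grasp_force: 15.0
```

```bash
python3 - <<'E'
from h import *
np.set_printoptions(precision=4,suppress=True)
d=cap('wrist');save(d['color'],'w3');P=cloud(d)
m=(np.hypot(P[...,0]-.51,P[...,1]+.047)<.055)&(abs(P[...,2]-.092)<.007)
q=P[m];print(len(q),np.median(q[:,2]),np.percentile(q[:,2],[5,50,95]),(q.min(0)+q.max(0))/2,np.ptp(q,axis=0))
q=q[q[:,2]>.091];print(len(q),(q.min(0)+q.max(0))/2,np.ptp(q,axis=0))
print(monitor.state()['ee_pos'])
E
```

```text
8736 0.08881766165208274 [0.0867 0.0888 0.0926] [ 0.5114 -0.0505  0.0901] [0.065  0.0655 0.0103]
2003 [ 0.5114 -0.0502  0.0931] [0.0649 0.0651 0.0043]
[ 0.511  -0.0893  0.1999]
```

View pics/w3.png

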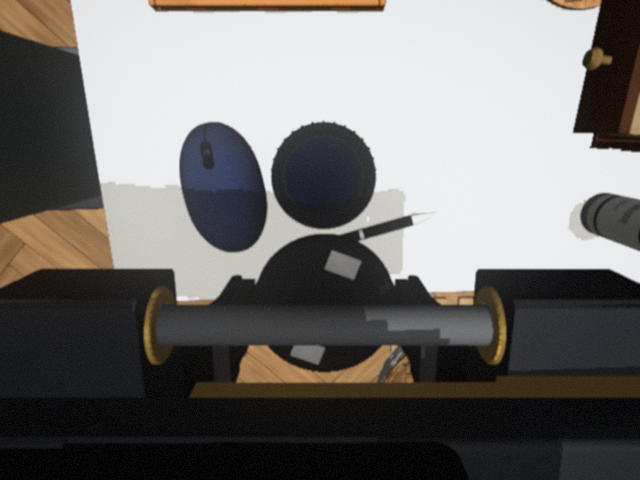

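The wrist view shows the lens top at (324,175) and the cap held flat, centred near (325,303). The lens measures (0.511, -0.050) with its rim at z of about 0.093, which fits the given 94 mm.

jog_arm(
  series="0 0 0 0.03 -0.001 0 -1;0 0 0 0.0646 -0.002 0 -1;0 0 0 0.0646 -0.002 0.05 -1;0 0 0 0.0646 -0.002 0.1 -1;0 0 0 0.0646 -0.002 0.14 -1;0 0 0 0.0646 -0.002 0.158 -1;0 0 0 0.0646 -0.002 0.158 -1;0 0 0 0.0646 -0.002 0.158 -1",
)

```text
time: 21.45
ee_pos: [0.5118, -0.0514, 0.106]
tcp_rot: [[0.038, 0.999, 0.001], [0.999, -0.038, 0.0], [0.0, 0.001, -1.0]]
ft_force: [1.0, -0.6, 0.2]
gripper_width: 0.0554
grasp_force: 15.0
```

```bash
python3 - <<'E'
from h import *
goal(.5111,-.0505,.0965,-.037)
E
```

```text
[ 0.0008 -0.0001 -0.0003  0.0014 -0.0013  0.0158] at [ 0.5118 -0.0514  0.106 ]
```

jog_arm(
  series="0 0 0 0.001 -0.001 0.008 -1;0 0 0 0.001 -0.001 0.0145 -1;0 0 0 0.001 -0.001 0.0165 -1;0 0 0 0.001 -0.001 0.0165 -1;0 0 0 0.001 -0.001 0.0165 -1",
)

```text
time: 22.08
ee_pos: [0.5107, -0.0507, 0.0953]
tcp_rot: [[0.038, 0.999, 0.0], [0.999, -0.038, -0.0], [-0.0, 0.0, -1.0]]
ft_force: [0.2, 0.6, 0.4]
gripper_width: 0.0552
grasp_force: 15.0
```

jog_arm(
  series="0 0 0 0 0 0.001 -1;0 0 0 0 0 0.002 -1;0 0 0 0 0 0.002 -1;0 0 0 0 0 0.002 -1",
)

```text
time: 22.58
ee_pos: [0.511, -0.0508, 0.0951]
tcp_rot: [[0.038, 0.999, 0.001], [0.999, -0.038, 0.001], [0.001, 0.001, -1.0]]
ft_force: [-4.3, 0.4, 15.5]
gripper_width: 0.0552
grasp_force: 15.0
```

jog_arm(
  series="0 0 0 0 0 -0.001 -1;0 0 0 0 0 -0.001 0.4;0 0 0 0 0 -0.001 0.6;0 0 0 0 0 -0.001 0.6;0 0 0 0 0 -0.02 0.6;0 0 0 0 0 -0.08 0.6;0 0 0 0 0 -0.17 0.6;0 0 0 -0.03 0 -0.17 0.6;0 0 0 -0.03 0 -0.17 0.6;0 0 0 -0.03 0 -0.17 0.6",
)

```text
time: 23.82
ee_pos: [0.5096, -0.0682, 0.1957]
tcp_rot: [[0.038, 0.999, -0.001], [0.999, -0.038, 0.0], [0.0, -0.001, -1.0]]
ft_force: [0.1, 0.2, -0.1]
gripper_width: 0.0695
grasp_force: 0.0
```

```bash
python3 - <<'E'
from h import *
np.set_printoptions(precision=4,suppress=True)
d=cap('wrist');save(d['color'],'w4');P=cloud(d)
for c,h,r in(((.511,-.05),.104,.05),((.511,-.05),.091,.05)):
    q=P[(np.hypot(P[...,0]-c[0],P[...,1]-c[1])<r)&(abs(P[...,2]-h)<.0055)]
    print(len(q),np.percentile(q[:,2],[5,50,95]),(q.min(0)+q.max(0))/2,np.ptp(q,axis=0))
d=cap('scene');P=cloud(d)
q=P[(np.hypot(P[...,0]-.511,P[...,1]+.05)<.04)&(abs(P[...,2]-.104)<.0055)]
print(len(q),np.percentile(q[:,2],[5,50,95]) if len(q) else '',monitor.state()['ee_pos'])
goal(.4778,.4148,.16,-.037)
E
```

```text
6635 [0.1005 0.1019 0.1032] [ 0.5107 -0.0504  0.1017] [0.0554 0.0555 0.0063]
1882 [0.0899 0.0919 0.0934] [ 0.5116 -0.0504  0.0911] [0.0655 0.0658 0.0104]
775 [0.1002 0.1026 0.1047] [ 0.5096 -0.068   0.1955]
[-0.0008  0.0001  0.      0.8022 -0.0827  0.0591] at [ 0.5096 -0.068   0.1955]
```

View pics/w4.png

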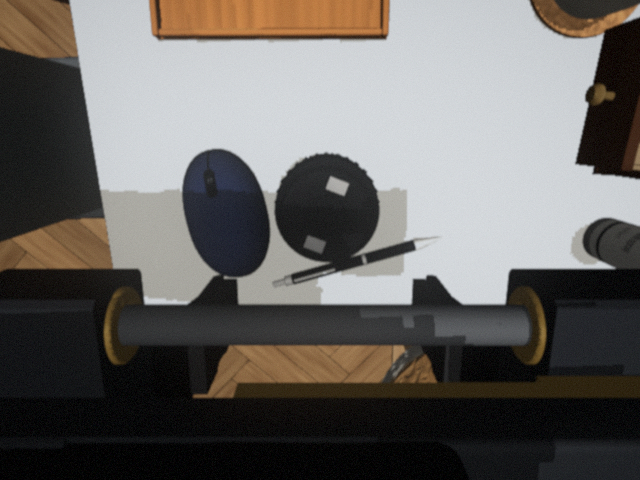

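The wrist view shows the cap flat on the lens at (327,207), about 1 mm off centre. The lens has not moved. Next are the three returns, glue stick first.

jog_arm(
  series="0 0 0 0.08 -0.011 0.005 0.5;0 0 0 0.17 -0.024 0.015 0.5;0 0 0 0.26 -0.036 0.025 0.4;0 0 0 0.35 -0.048 0.035 0.4;0 0 0 0.44 -0.06 0.045 0.4;0 0 0 0.53 -0.073 0.055 0.4;0 0 0 0.619 -0.0857 0.0592 0.4;0 0 0 0.619 -0.0857 0.0592 0.4;0 0 0 0.619 -0.0857 0.0592 0.4;0 0 0 0.619 -0.0857 0.0592 0.4",
)

```text
time: 25.18
ee_pos: [0.4729, 0.3029, 0.1604]
tcp_rot: [[0.04, 0.999, -0.0], [0.999, -0.04, -0.0], [-0.0, -0.0, -1.0]]
ft_force: [-0.2, -0.3, 0.3]
gripper_width: 0.0611
grasp_force: 0.0
```

```bash
python3 - <<'E'
from h import *
goal(.4725,.3052,.056,-.037)
E
```

```text
[-1.000e-04  3.000e-04 -1.700e-03  3.900e-03 -8.000e-04  1.741e-01] at [0.4729 0.3029 0.1604]
```

jog_arm(
  series="0 0 0 0.001 0 0.04 0.4;0 0 0 0.001 0 0.1 0.4;0 0 0 0.001 0 0.15 0.4;0 0 0 0.001 0 0.174 0.4;0 0 0 0.001 0 0.174 0.4;0 0 0 0.001 0 0.174 0.4;0 0 0 0.001 0 0.174 -1;0 0 0 0.001 0 0.174 -1;0 0 0 0.001 0 0.174 -1;0 0 0 0.001 0 0.174 -1",
  force=15,
)

```text
time: 26.42
ee_pos: [0.4725, 0.305, 0.0562]
tcp_rot: [[0.037, 0.999, 0.0], [0.999, -0.037, 0.0], [0.0, 0.0, -1.0]]
ft_force: [0.0, 0.3, -0.5]
gripper_width: 0.0289
grasp_force: 0.7
```

jog_arm(
  series="0 0 0 0 0 0 -1;0 0 0 0 0 -0.06 -1;0 0 0 0 0 -0.11 -1;0 0 0 -0.08 -0.009 -0.11 -1;0 0 0 -0.16 -0.018 -0.11 -1;0 0 0 -0.24 -0.027 -0.11 -1;0 0 0 -0.325 -0.0377 -0.11 -1;0 0 0 -0.325 -0.0377 -0.08 -1;0 0 0 -0.325 -0.0377 -0.04 -1;0 0 0 -0.325 -0.0377 -0.02 -1",
)

```text
time: 27.68
ee_pos: [0.442, 0.1106, 0.0671]
tcp_rot: [[0.038, 0.999, -0.001], [0.999, -0.038, -0.001], [-0.001, -0.001, -1.0]]
ft_force: [1.5, -0.2, 0.7]
gripper_width: 0.0282
grasp_force: 15.0
```

jog_arm(
  series="0 0 0 0 0 0.012 -1;0 0 0 0 0 0.024 -1;0 0 0 0 0 0.03 -1;0 0 0 0 0 0.03 -1;0 0 0 0 0 0.03 -1",
)

```text
time: 28.3
ee_pos: [0.4428, 0.111, 0.0503]
tcp_rot: [[0.037, 0.999, 0.0], [0.999, -0.037, 0.0], [0.0, 0.0, -1.0]]
ft_force: [-0.8, -0.2, -0.8]
gripper_width: 0.0279
grasp_force: 15.0
```

jog_arm(
  series="0 0 0 0 0 0.003 -1;0 0 0 0 0 0.005 -1;0 0 0 0 0 0.0055 -1;0 0 0 0 0 0.0055 -1",
)

```text
time: 28.8
ee_pos: [0.4427, 0.111, 0.047]
tcp_rot: [[0.038, 0.999, 0.0], [0.999, -0.038, 0.0], [0.0, 0.0, -1.0]]
ft_force: [-1.5, -0.5, 5.1]
gripper_width: 0.0278
grasp_force: 15.0
```

jog_arm(
  series="0 0 0 0 0 0 0.4;0 0 0 0 0 0 0.4;0 0 0 0 0 0 0.4;0 0 0 0 0 -0.06 0.4;0 0 0 0 0 -0.14 0.4;0 0 0 0.1 0.009 -0.1717 0.4;0 0 0 0.2 0.018 -0.1717 0.4;0 0 0 0.3 0.028 -0.1717 0.4;0 0 0 0.38 0.036 -0.1717 0.4;0 0 0 0.417 0.039 -0.1717 0.4",
)

```text
time: 30.05
ee_pos: [0.4746, 0.3633, 0.149]
tcp_rot: [[0.034, 0.999, -0.0], [0.999, -0.034, -0.0], [-0.0, -0.0, -1.0]]
ft_force: [-0.4, 0.6, 0.3]
gripper_width: 0.0613
grasp_force: 0.0
```

jog_arm(
  series="0 0 0 0 0 0 0.4;0 0 0 0 0 0 0.4",
)

```text
time: 30.3
ee_pos: [0.4756, 0.3587, 0.1496]
tcp_rot: [[0.039, 0.999, -0.0], [0.999, -0.039, -0.001], [-0.001, -0.0, -1.0]]
ft_force: [-0.5, -1.8, 0.3]
gripper_width: 0.0606
grasp_force: 0.0
```

```bash
python3 - <<'E'
from h import *
goal(.4756,.3602,.0355,-.037)
E
```

```text
[-1.000e-04  6.000e-04 -1.200e-03  2.700e-03 -1.000e-04  1.901e-01] at [0.4756 0.3587 0.1496]
```

jog_arm(
  series="0 0 0 0 0 0.05 0.4;0 0 0 0 0 0.11 0.4;0 0 0 0 0 0.165 0.4;0 0 0 0 0 0.19 0.4;0 0 0 0 0 0.19 0.4;0 0 0 0 0 0.19 0.4;0 0 0 0 0 0.19 -1;0 0 0 0 0 0.19 -1;0 0 0 0 0 0.19 -1;0 0 0 0 0 0.19 -1",
  force=15,
)

```text
time: 31.55
ee_pos: [0.4754, 0.3602, 0.0359]
tcp_rot: [[0.038, 0.999, 0.0], [0.999, -0.038, 0.0], [0.0, 0.0, -1.0]]
ft_force: [-0.5, 0.6, 0.7]
gripper_width: 0.0322
grasp_force: 14.8
```

jog_arm(
  series="0 0 0 0 0 -0.04 -1;0 0 0 0 0 -0.1 -1;0 0 0 -0.05 -0.006 -0.11 -1;0 0 0 -0.13 -0.015 -0.11 -1;0 0 0 -0.2 -0.023 -0.11 -1;0 0 0 -0.27 -0.031 -0.11 -1;0 0 0 -0.326 -0.0377 -0.11 -1;0 0 0 -0.326 -0.0377 -0.08 -1;0 0 0 -0.326 -0.0377 -0.04 -1;0 0 0 -0.326 -0.0377 -0.02 -1",
)

```text
time: 32.8
ee_pos: [0.4449, 0.1651, 0.0468]
tcp_rot: [[0.038, 0.999, -0.001], [0.999, -0.038, -0.001], [-0.001, -0.001, -1.0]]
ft_force: [-0.3, 0.4, -0.4]
gripper_width: 0.0326
grasp_force: 14.9
```

jog_arm(
  series="0 0 0 0 0 0.012 -1;0 0 0 0 0 0.024 -1;0 0 0 0 0 0.03 -1;0 0 0 0 0 0.03 -1;0 0 0 0 0 0.03 -1",
)

```text
time: 33.42
ee_pos: [0.4456, 0.1656, 0.0301]
tcp_rot: [[0.038, 0.999, 0.0], [0.999, -0.038, 0.0], [0.0, 0.0, -1.0]]
ft_force: [-0.1, 0.6, -0.1]
gripper_width: 0.0326
grasp_force: 14.9
```

jog_arm(
  series="0 0 0 0 0 0.003 -1;0 0 0 0 0 0.005 -1;0 0 0 0 0 0.006 -1;0 0 0 0 0 0.006 -1",
)

```text
time: 33.92
ee_pos: [0.4456, 0.1658, 0.0267]
tcp_rot: [[0.038, 0.999, 0.0], [0.999, -0.038, 0.001], [0.001, 0.0, -1.0]]
ft_force: [-2.8, -0.8, 9.3]
gripper_width: 0.0324
grasp_force: 14.3
```

jog_arm(
  series="0 0 0 0 0 0 0.3;0 0 0 0 0 0 0.4;0 0 0 0 0 0 0.4;0 0 0 0 0 -0.06 0.4;0 0 0 0 0 -0.14 0.6;0 0 0 0.1 0.009 -0.189 0.6;0 0 0 0.2 0.018 -0.189 0.6;0 0 0 0.3 0.028 -0.189 0.6;0 0 0 0.38 0.035 -0.189 0.6;0 0 0 0.4168 0.0382 -0.189 0.6",
)

```text
time: 35.17
ee_pos: [0.4767, 0.4177, 0.1387]
tcp_rot: [[0.034, 0.999, -0.001], [0.999, -0.034, -0.0], [-0.0, -0.001, -1.0]]
ft_force: [0.6, -0.8, 1.1]
gripper_width: 0.0694
grasp_force: 0.0
```

jog_arm(
  series="0 0 0 0 0 0 0.6;0 0 0 0 0 0 0.6",
)

```text
time: 35.42
ee_pos: [0.478, 0.4131, 0.1393]
tcp_rot: [[0.039, 0.999, -0.0], [0.999, -0.039, -0.001], [-0.001, -0.0, -1.0]]
ft_force: [-0.0, -1.3, 0.2]
gripper_width: 0.0698
grasp_force: 0.0
```

```bash
python3 - <<'E'
from h import *
goal(.478,.415,.0313,-.037)
E
```

```text
[-1.0e-04  7.0e-04 -1.1e-03  3.4e-03 -1.0e-04  1.8e-01] at [0.478  0.4131 0.1393]
```

jog_arm(
  series="0 0 0 0 0 0.05 0.6;0 0 0 0 0 0.11 0.6;0 0 0 0 0 0.16 0.6;0 0 0 0 0 0.179 0.6;0 0 0 0 0 0.179 0.6;0 0 0 0 0 0.179 0.6;0 0 0 0 0 0.179 -1;0 0 0 0 0 0.179 -1;0 0 0 0 0 0.179 -1;0 0 0 0 0 0.179 -1",
  force=20,
)

```text
time: 36.67
ee_pos: [0.4777, 0.4146, 0.0323]
tcp_rot: [[0.037, 0.999, 0.0], [0.999, -0.037, 0.0], [0.0, 0.0, -1.0]]
ft_force: [-0.3, -0.7, 0.8]
gripper_width: 0.041
grasp_force: 20.0
```

jog_arm(
  series="0 0 0 0 0 -0.03 -1;0 0 0 0 0 -0.1 -1;0 0 0 -0.05 -0.006 -0.11 -1;0 0 0 -0.13 -0.015 -0.11 -1;0 0 0 -0.2 -0.023 -0.11 -1;0 0 0 -0.27 -0.031 -0.11 -1;0 0 0 -0.326 -0.0377 -0.11 -1;0 0 0 -0.326 -0.0377 -0.08 -1;0 0 0 -0.326 -0.0377 -0.04 -1;0 0 0 -0.326 -0.0377 -0.02 -1",
)

```text
time: 37.92
ee_pos: [0.4477, 0.2197, 0.0441]
tcp_rot: [[0.038, 0.999, -0.0], [0.999, -0.038, 0.0], [0.0, -0.0, -1.0]]
ft_force: [-0.1, 0.3, -1.3]
gripper_width: 0.0409
grasp_force: 20.0
```

jog_arm(
  series="0 0 0 0 0 0.012 -1;0 0 0 0 0 0.024 -1;0 0 0 0 0 0.03 -1;0 0 0 0 0 0.03 -1;0 0 0 0 0 0.03 -1",
)

```text
time: 38.55
ee_pos: [0.448, 0.22, 0.0265]
tcp_rot: [[0.038, 0.999, 0.0], [0.999, -0.038, 0.0], [0.0, 0.0, -1.0]]
ft_force: [0.5, -0.2, 0.6]
gripper_width: 0.0408
grasp_force: 20.0
```

jog_arm(
  series="0 0 0 0 0 0.003 -1;0 0 0 0 0 0.0055 -1;0 0 0 0 0 0.0055 -1;0 0 0 0 0 0.0055 -1",
)

```text
time: 39.05
ee_pos: [0.4478, 0.22, 0.0232]
tcp_rot: [[0.038, 0.999, -0.0], [0.999, -0.038, 0.0], [0.0, -0.0, -1.0]]
ft_force: [-0.9, -1.5, 5.9]
gripper_width: 0.0414
grasp_force: 20.0
```

jog_arm(
  series="0 0 0 0 0 0 0.3;0 0 0 0 0 0 0.55;0 0 0 0 0 0 0.55;0 0 0 0 0 -0.05 0.55;0 0 0 0 0 -0.12 0.55;0 0 0 0 0 -0.22 0.55;0 0 0 0.1 0 -0.25 0.55;0 0 0 0.2 0 -0.28 0.55;0 0 0 0.3 0 -0.28 0.55;0 0 0 0.3 0 -0.28 0.55",
)

```text
time: 40.3
ee_pos: [0.4523, 0.4051, 0.1897]
tcp_rot: [[0.03, 1.0, -0.001], [1.0, -0.03, -0.0], [-0.0, -0.001, -1.0]]
ft_force: [-0.4, -1.1, -0.4]
gripper_width: 0.0674
grasp_force: 0.0
```

```bash
python3 - <<'E'
from h import *
np.set_printoptions(precision=4,suppress=True)
for cn in('top','scene'):
    d=cap(cn);P=cloud(d)
    if cn=='scene': save(d['color'],'s3')
    for n,c,h,r in(('can',(.4455,.165),.057,.03),('glue',(.4425,.11),.083,.025),('jar',(.4476,.2195),.047,.027),('cap',(.511,-.05),.104,.04)):
        q=P[(np.hypot(P[...,0]-c[0],P[...,1]-c[1])<r)&(abs(P[...,2]-h)<(.005))]
        if len(q):print(cn,n,len(q),np.median(q[:,2]),(q.min(0)+q.max(0))/2,np.ptp(q,axis=0))
print(monitor.state()['ee_pos'])
E
```

```text
top can 218 0.055811916554596275 [0.4459 0.1653 0.057 ] [0.0331 0.0325 0.0098]
top glue 152 0.08156405704843728 [0.4422 0.1108 0.0827] [0.0279 0.0259 0.0091]
top jar 308 0.04605370603222814 [0.4486 0.2214 0.0464] [0.0397 0.039  0.0088]
top cap 544 0.10198544279557886 [ 0.511  -0.0495  0.1039] [0.0559 0.0536 0.0097]
scene can 210 0.05642570773322769 [0.445  0.1629 0.0565] [0.0345 0.0349 0.0083]
scene glue 169 0.08271681462996949 [0.4429 0.1075 0.082 ] [0.0278 0.0277 0.0075]
scene jar 267 0.046903847931863196 [0.448  0.2181 0.0466] [0.0404 0.042  0.0084]
scene cap 766 0.10264623656199928 [ 0.5107 -0.0522  0.1026] [0.0546 0.0562 0.0071]
[0.4543 0.3998 0.1901]
```

View pics/s3.png

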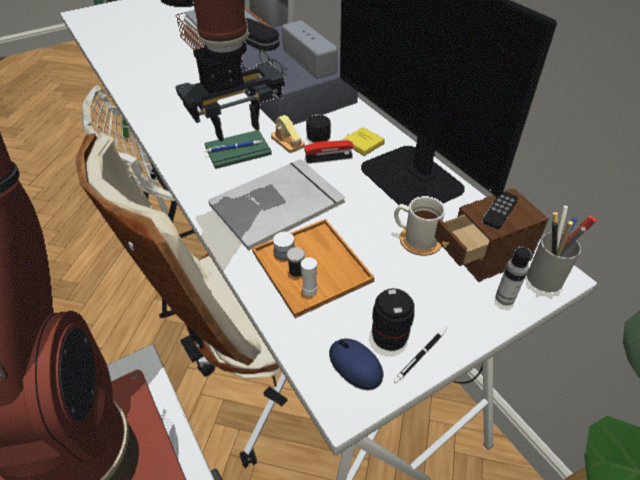

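The scene shows jar (284,245), can (296,262) and glue stick (309,277) back in place within about 1 mm. The cap is flat on the lens at (393,303), and the gripper is clear of everything.

```bash
python3 -c "
from plant import ticket
print(ticket.hand_in())"
```

```text
the job is handed in; nothing more can be done
None
```

The job is handed in: the cap lies flat on the lens, about 1 mm off centre, and the film can, glue stick and jar are back upright in the tray within about 1 mm of where they stood; the simulator gave no verdict.

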